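Clamp the aluminium bar to the set force

TASK

Slide the silver aluminium bar lengthwise between the rails of the blue screw clamp, flat on the plate and gently home against the end stop, then turn the crank clockwise until the red tab springs out, and stop there: do not over-tighten, and do not slacken it again. Let go of everything; only the clamp may trip the tab, and the brass bar and the other things on the bench stay where they are.

Things in the scene. Friction and masses are not known exactly. Their poses are not given: they have to be found in the camera images.
- bar: the aluminium bar (silver grey, loose, about 0.25 kg), 160 long (its x) x 28 wide (its y) x 20 high; origin at the centre of its underside; both ends are alike. It lies on the bench.
- brass_bar: a brass (yellow) bar of the same size, origin alike; leave it alone
- clamp: the blue clamp frame, bolted down: base plate 185 x 160 x 14, two posts at local y = +60 and -60 (98 clear between), joined by a bridge 34 deep in x, its top at 144. Origin on the bench under the spindle axis; local x runs along the rails from the open mouth (which faces the robot) to the end stop. Yaw up to 0.3 either way.
- crank_axis (a point): point on the vertical spindle axis, 195 above the bench, level with the middle of the crank knob
- knob_mid (a point): middle of the crank's black knob: upright, round, 20 thick, 44 high, top 215 above the bench, 60 from the spindle axis on a flat arm whose top is at 170. It spins freely on its pin, so it can be held while led round in a circle, always at this height. The screw is self-locking and stiff: about 4 N at the knob, about 2 N more at the set force.
- crank (a joint): turn of the crank in rad; grows clockwise seen from above, which lowers the ram 12 mm per turn; starts between 0 and 2.4. At 0 the knob stands 75 degrees anticlockwise (from above) of the clamp's local x, at 2.4 62 degrees clockwise of it. It takes about 0.75 to 1.7 turns to trip the tab.
- ram: the ram under the bridge: a steel foot 32 in diameter that comes down on the bar without turning; origin at the centre of its underside. At the start it clears the top of a bar lying on the plate by 6 to 17 mm.
- anvil: the grey force-gauge anvil standing in the clamp, same axes, centred on its axis; origin on the axis 50 below the plate's top. Its height setting varies by 6 mm. Its two guide rails are 33.4 apart inside and stand 8 above the plate from local x = -40 to +45; from -40 to the mouth at -61 they flare to about 45 apart.
- stop_face (a point): on the anvil: middle of the end stop's face (local x = 45) at the height of the plate's top as it is unloaded; local x points into the stop. A bar fully home has its centre 80 before this point and sticks 54 out of the mouth.
- stop: the dark steel end stop, 9 thick, 50 wide, rising 34 above the plate; origin 45 from the spindle axis in x
- tab: the red sprung tab, 26 wide, 7 thick, low on the far (+x) end of the anvil; origin mid-tip. In: tip at x = 81.5 of the anvil, 27 above its origin. When the clamping force reaches the set force (about 55 N) it jumps out 14 (tip at 95.5) and stays out. At 85 N the clamp is over-tightened: about 0.75 rad of crank beyond the jump.
- hacksaw: orange hacksaw, a bystander
- file: file with a blue handle, a bystander
- hammer: hammer, a bystander
- oil_can: green can, a bystander
- brush: brush, a bystander
- collar: steel ring, a bystander
- plate: the sprung aluminium plate between the rails that the bar lies on, 31 wide, from the anvil's x = -57 to the stop; origin on the spindle axis at its top face, 50 to 56 above the bench when unloaded. It sinks 1 mm per 20 N of clamping.
There are look-alikes about, which are no part of the job. What is meant by the bar is not green, and is the smaller of those in its own colour.

How it is judged:
On the way, in this order (a step that is already met when the one before it is completed fails the run):
1. the aluminium bar lies in the rails, home against the stop, with the tab still in (x of bar in the frame of stop_face between -0.083 and -0.077 m and y of bar in the frame of stop_face between -0.005 and 0.005 m and z of bar in the frame of stop_face below 0.003 m and angle between bar's own z axis and vertical below 0.06 rad and x of tab in the frame of anvil below 0.0845 m), for 0.2 s.
2. the clamp bears on the bar and the tab has sprung out (x of tab in the frame of anvil above 0.0915 m and contact force between ram and bar above 40 N), for 0.2 s.
At the end, for the whole second after the job is handed in: The tab is out (10 mm or more), the ram holds the aluminium bar with 40 to 85 N, the bar lies flat between the rails (within 5 mm of the middle, tilt under 0.06 rad) with its end within 3 mm of the stop, at rest (all of step 2 and contact force between ram and bar below 85 N and x of bar in the frame of stop_face between -0.083 and -0.077 m and y of bar in the frame of stop_face between -0.005 and 0.005 m and angle between bar's own z axis and vertical below 0.06 rad and linear speed of bar below 0.01 m/s); the robot touches nothing.
It fails at once if the clamp is over-tightened: more than 85 N on the bar (contact force between ram and bar above 85 N).
It fails at once if the bar is rammed against the end stop with more than 30 N (contact force between bar and stop above 30 N).
It fails at once if the tab is out while the clamp presses the bar with less than 25 N (tripped otherwise, or slackened again) (x of tab in the frame of anvil above 0.088 m and contact force between ram and bar below 25 N).
It fails at once if the brass bar or another bystander is shifted by more than 15 mm (distance of any of brass_bar, hacksaw, file, hammer, oil_can, brush, collar from where it was at the start of the episode above 0.015 m).
It also fails if it takes over 72 s, if anything falls off the work surface, if the arm or the gripper's body presses on something with over 40 N, if the wrist force passes 120 N, or if a joint passes its speed limit or range.

ROBOT

A 7-joint arm with a two-finger parallel gripper is mounted at the origin on the work surface. World frame = base frame: x ahead of the robot, y to its left, z up, the work surface at z = 0. Lengths are in m, angles in rad, forces in N, time in s.
With the tool pointing down it reaches from about 0.4 to 0.85 m from the base axis. Payload 4.5 kg.
Tool frame: the origin (TCP) lies on the centre line of the jaws, within the pads' length; the fingertips stand r.tips_ahead ahead of it and the grasp point (between the pads) is the TCP (r.tips_ahead is the distance from the TCP to the fingertips, in m); z points along the fingers, y is the direction in which the jaws open and shut (so a half turn about z gives the same grasp; the last joint's range is limited). The gripper opens to 88 mm and grips with 3 to 60 N. Pads are 18 mm wide; open, the fingers measure 123 mm over their backs; the gripper's body (75 mm by 187 mm) begins 45 mm behind the grasp point.
Start: joints at [1.341, 0.689, -0.195, 1.565, 0.157, 0.902, -0.215], TCP at [0.163, -0.603, 0.229] pointing down, gripper open.
Joint ranges: [-3.01, 3.01], [-0.46, 2.08], [-1.47, 1.51], [0.13, 2.56], [-1, 4.14], [0.04, 2.09], [-2.66, 2.66]. Speed limits (rad/s): [2.57, 2.57, 3.14, 3.14, 3.14, 3.14, 3.14].

INTERFACE

Orientations are given as a unit quaternion [x, y, z, w].
In Python, from plant import r gives the robot as it stands.
- The arm moves only by the shell command python3 -m inch 'ROWS' [FORCE]. ROWS is JSON, a list of rows, each a list of 5 numbers: the shift along the world's x, y, z in units of 25 mm (1.0 is 25 mm), then the turn about the world's z in units of 6 degrees (1.0 is 6 degrees), then the finger opening in mm, from 0 to 88.1. A call has 1 to 5 rows; each row shifts and turns the commanded pose from where the row before left it; what a row does not reach is not made up. A row lasts 1/10 s, in which the tool goes at most 50 mm and 8.59 degrees, less where a joint would pass 70% of its speed; a pose out of reach is approached as far as the arm can. A call is refused whole if a number of a shift passes 1 or a number of a turn 1, either way. A call with a gripper value outside its range is refused whole. The fingers move at their own pace and stop on an object; FORCE is the grip in N (left out, the last holds). Time passes only in rows, so rows that do not move let the fingers close. It gives the time, the measured TCP pose, the force and the opening at its end, in the units of the state.
- r.get_state(): the state, without advancing time (a new reading comes with each control period).
- r.snapshot(name): name is "scene" or "top"; returns a dict with "pixels" (384x512x3 uint8, red, green, blue), "range_z" (384x512 float32, m along the optical axis (not along the pixel's ray), 0 where there is no reading), "K" (3x3 intrinsics, pixels), "position" and "attitude" of the camera in the world. Camera axes: x right, y up, looking along -z (the intrinsics and any distortion apply to the point x, -y, -z); pixel columns grow to the right and rows downward; lengths in m; the calibration is good to about 2 mm. A picture is of the moment at which its call begins.
- r.finish_job(): hands the job in, once; it reports no verdict.
The state is a dict: "clock": time; "q": joint angles; "qd": joint speeds; "joint_torque": joint torques, N m; "tool_pos": TCP position; "eef_rot": TCP orientation; "contact_force": force on the tool from outside, world axes, zero at the start; "moment": the same for the moment, N m; "opening": opening from 0.0 (shut) to 1.0 (fully open).
Only numpy, scipy, OpenCV 4.12 (cv2) and the standard library are available. Lean on these libraries where they do the work, as an engineer would, in place of code of your own. Each camera call takes 0.05 s, during which the arm holds its last target. There are 200 camera calls.

## Working session

There is one attempt and no reset: what is moved stays moved. The work goes in short steps, Python scripts to look and compute and a shell command to move; the robot and the scene stay as the last step left them, time stands still between calls to the robot, and variables do not carry over. Pictures are saved under pics/ and viewed, about 8 in all and at most 12, crops included, and the job is handed in when it is done.

```bash
ls; mkdir -p pics; cat > h.py <<'E'
import numpy as np,cv2
from plant import r
from scipy.spatial.transform import Rotation as R
def snap(n):
    s=r.snapshot(n); s['bgr']=cv2.cvtColor(s['pixels'],cv2.COLOR_RGB2BGR)
    a=np.array(s['attitude']); s['R']=R.from_quat(a).as_matrix() if a.size==4 else a.reshape(3,3)
    v,u=np.mgrid[0:384,0:512]; s['P']=pts(s,u,v,s['range_z']); return s
def pts(s,u,v,z):
    K=s['K']; c=np.stack([(u-K[0][2])/K[0][0]*z,-(v-K[1][2])/K[1][1]*z,-z],-1)
    return c@s['R'].T+np.array(s['position'])
def plane(s,u,v,h):
    p=np.array(s['position']); d=pts(s,np.asarray(u,float),np.asarray(v,float),np.ones(np.shape(u)))-p
    return p+d*((h-p[2])/d[...,2])[...,None]
E
python3 - <<'E'
from h import *
for n in('scene','top'):
    s=snap(n); cv2.imwrite(f'pics/{n}0.png',s['bgr']); print(n,s['position'],s['attitude'],s['K'],{k for k in s}, (s['range_z']>0).mean())
print(r.get_state(),r.tips_ahead)
E
```

```text
pics
scene [ 1.28488768 -0.3035602   0.98111842] [0.3102942  0.20962414 0.53702307 0.75589778] [[349.98683962   0.         252.81344286]
 [  0.         349.98683962 190.104961  ]
 [  0.           0.           1.        ]] {'P', 'pixels', 'attitude', 'range_z', 'K', 'R', 'bgr', 'position'} 0.9960530598958334
top [ 0.36303152 -0.00751071  1.36308976] [-0.04829408  0.05370473  0.70881153 -0.7016906 ] [[376.25323546   0.         261.62465632]
 [  0.         376.25323546 191.48037978]
 [  0.           0.           1.        ]] {'P', 'pixels', 'attitude', 'range_z', 'K', 'R', 'bgr', 'position'} 0.99615478515625
{'clock': 0.1, 'q': array([ 1.34081898,  0.68990368, -0.19452457,  1.56621213,  0.15732062,
        0.90250222, -0.21509248]), 'qd': array([-1.76124090e-03, -1.67207920e-03, -7.21434178e-05, -4.63870134e-03,
       -2.50869763e-04,  9.98632355e-04,  4.80240706e-04]), 'joint_torque': array([-3.59481317e-03, -5.28501749e+01, -1.27155114e+00, -1.53838027e+01,
       -5.25181065e-02,  1.98386268e-03,  4.09987274e-05]), 'tool_pos': array([ 0.1627612 , -0.60284341,  0.22799557]), 'eef_rot': array([ 9.91308602e-01,  1.31554512e-01, -1.72000851e-04, -7.97774062e-04]), 'contact_force': array([ 1.05554009,  0.4946015 , -0.51864587]), 'moment': array([ 0.01577496, -0.0070985 , -0.0204329 ]), 'opening': 1.0008323252509925} 0.019
```

View pics/top0.png

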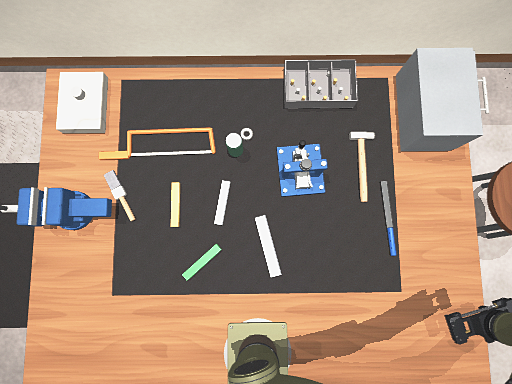

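View pics/scene0.png

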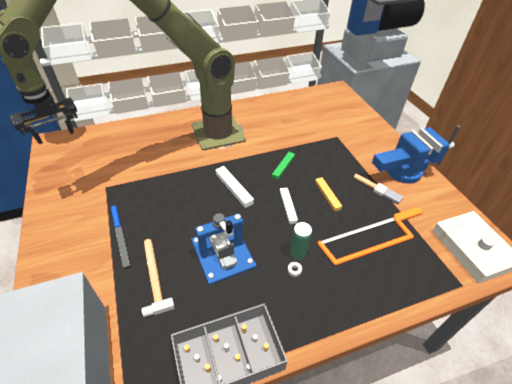

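Top view candidates for the bar: silver (222,202), which is the smaller one; a larger silver (268,246); green (201,262); brass (175,204). The clamp is at (302,170) with its knob near (302,147). I'll measure these and check them in a close crop.

```bash
cat > m.py <<'E'
from h import *
def bar(s,box,thr=110,zlo=.012,zhi=.03):
    u0,v0,u1,v1=box; m=np.zeros((384,512),bool); m[v0:v1,u0:u1]=True
    m&=(s['P'][...,2]>zlo)&(s['P'][...,2]<zhi)&(s['pixels'].max(-1)>thr)
    v,u=np.nonzero(m); p=plane(s,u,v,.02)[:,:2].astype(np.float32)
    return cv2.minAreaRect(p),np.median(s['P'][m][:,2]),len(p)
E
python3 - <<'E'
from m import *
s=snap('top')
print(bar(s,(205,172,238,232))); print(bar(s,(248,205,290,285)),bar(s,(165,175,185,235)))
P=s['P'];hsv=cv2.cvtColor(s['bgr'],cv2.COLOR_BGR2HSV)
box=np.zeros((384,512),bool);box[135:205,268:336]=1
blue=box&(hsv[...,0]>100)&(hsv[...,0]<125)&(hsv[...,1]>120)
for lo,hi in((.005,.03),(.12,.16)):
    m=blue&(P[...,2]>lo)&(P[...,2]<hi); q=P[m]; print(lo,m.sum(),np.median(q[:,2]),cv2.minAreaRect(q[:,:2].astype(np.float32)))
m=box&(P[...,2]>.2)&(P[...,2]<.23);print('knob',m.sum(),P[m].mean(0),P[m][:,2].max())
m=box&(P[...,2]>.16)&(P[...,2]<.175);print('arm',m.sum(),P[m].mean(0),P[m].min(0),P[m].max(0))
a=cv2.resize(s['bgr'][130:210,262:342],(560,560),interpolation=cv2.INTER_CUBIC)
b=cv2.resize(s['bgr'][172:252,205:245],(280,560),interpolation=cv2.INTER_CUBIC)
cv2.imwrite('pics/c1.png',np.hstack([a[:,:510],b]))
E
```

```text
(((0.5208820700645447, 0.12520988285541534), (0.028813496232032776, 0.1593654751777649), 79.78422546386719), np.float64(0.0196883715147258), 347)
(((0.3649789094924927, -0.036402925848960876), (0.21637244522571564, 0.037747520953416824), 14.55859088897705), np.float64(0.026371404514971664), 586) (((0.5165496468544006, 0.2931346893310547), (0.02976898103952408, 0.1588439643383026), 89.96345520019531), np.float64(0.019784451555111326), 365)
0.005 1091 0.013704985540422987 ((0.6396388411521912, -0.1610378623008728), (0.18357311189174652, 0.15941724181175232), 4.5413899421691895)
0.12 304 0.1428649998168391 ((0.6270574331283569, -0.1615174114704132), (0.03450843319296837, 0.14496402442455292), 4.524888038635254)
knob 35 [ 0.68396398 -0.14633414  0.21059009] 0.21716253045967648
arm 125 [ 0.64313593 -0.15696741  0.17009362] [ 0.61105917 -0.17896237  0.16123324] [ 0.68888233 -0.13769816  0.17495761]
```

View pics/c1.png

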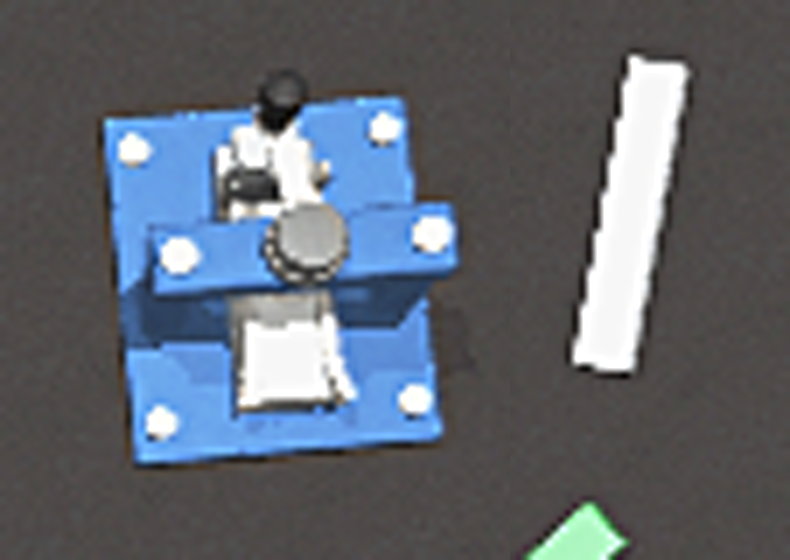

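The crop confirms the small silver bar (right) as a plain 160 x 28 block. It also shows the clamp, with the knob at the far side. Next I'll measure the clamp's local details and start moving toward the bar.

```bash
cat >> m.py <<'E'
C=np.array([.627,-.1615]); YAW=np.radians(4.54); A=np.array([[np.cos(YAW),np.sin(YAW)],[-np.sin(YAW),np.cos(YAW)]])
def loc(p): 
    p=np.asarray(p); return np.concatenate([(p[...,:2]-C)@A.T,p[...,2:]],-1)
def wor(x,y=0): return C+A.T@np.array([x,y])
E
python3 - <<'E'
from m import *
for n in('top','scene'):
    s=snap(n); L=loc(s['P']).reshape(-1,3)
    for nm,lo,hi in(('plate',(-56,-12,44),(-25,12,62)),('stop',(40,-25,75),(62,25,95)),('hub',(-16,-16,172),(16,16,200)),('tab',(70,-20,15),(100,20,40)),('rail',(-60,-28,45),(-20,28,75))):
        m=((L*1000>lo)&(L*1000<hi)).all(1)
        if m.sum(): print(n,nm,m.sum(),(np.median(L[m],0)*1e3).round(1),(L[m].min(0)*1e3).round(1),(L[m].max(0)*1e3).round(1))
E
python3 -m inch '[[0.5,0.5,0,0,88],[0.9,1,0,0,88],[1,1,0,-0.8,88],[1,1,0,-1,88],[1,1,0,-1,88]]' 40|tail -3
python3 -m inch '[[1,1,0,-1,88],[1,1,0,0,88],[1,1,0,0,88],[1,1,0,0,88],[1,1,0,0,88]]'|tail -3
```

```text
top plate 57 [-42.    0.2  54.3] [-55.9 -11.7  45.8] [-25.5  11.7  60.3]
top stop 33 [49.3  8.4 87.6] [ 44.2 -24.6  75.5] [54.1 24.1 92.8]
top hub 60 [ -0.6   1.1 174.1] [-15.8 -13.6 172.2] [ 14.4  15.6 180.8]
top tab 7 [90.3 14.3 16.8] [70.1  3.  15.3] [97.2 18.7 39.9]
top rail 148 [-38.9  -1.   55.7] [-59.3 -26.4  45.5] [-20.   27.3  68.9]
scene stop 70 [53.8 -3.5 86.4] [ 45.3 -24.5  75.6] [57.6 19.8 90.5]
scene hub 53 [  1.   -3.7 173.9] [-13.8 -15.  172.1] [ 15.8  10.  177.7]
scene tab 50 [85.6  7.5 22.1] [ 71.7 -19.7  15. ] [99.4 20.  39.3]
scene rail 9 [-23.9 -20.   54. ] [-29.7 -27.3  48. ] [-20.7 -14.   62.8]
eef_rot: [1.0, -0.016, 0.0, -0.0]
contact_force: [0.3, -0.6, 0.3]
opening: 0.998
eef_rot: [0.998, -0.066, 0.0, -0.0]
contact_force: [0.2, 0.4, 0.1]
opening: 0.997
```

```bash
python3 -m inch '[[0.6,1,0,-0.42,88],[0.6,1,0,0,88],[0.6,1,0,0,88],[0.6,1,0,0,88],[0.6,1,0,0,88]]'|head -3
python3 -m inch '[[0.16,1,0,0,88],[0,1,0,0,88],[0,1,0,0,88],[0,1,0,0,88],[0,1,0,0,88]]' >/dev/null
python3 -m inch '[[0,1,0,0,88],[0,1,0,0,88],[0,1,0,0,88],[0,1,0,0,88],[0,1,0,0,88]]'  >/dev/null
python3 -m inch '[[0,1,0,0,88],[0,1,0,0,88],[0,1,0,0,88],[0,1,-0.5,0,88],[0,0.94,-1,0,88]]' 
python3 -m inch '[[0,0,-1,0,88],[0,0,-1,0,88],[0,0,-1,0,88],[0,0,-0.5,0,88],[0,0,0,0,88]]'
```

```text
clock: 1.75
tool_pos: [0.4736, -0.2381, 0.2288]
eef_rot: [0.996, -0.088, 0.0, -0.0]
clock: 3.25
tool_pos: [0.4774, 0.1355, 0.1923]
eef_rot: [0.996, -0.088, 0.002, -0.001]
contact_force: [0.1, 0.8, 0.1]
opening: 1.0
clock: 3.75
tool_pos: [0.475, 0.1335, 0.1024]
eef_rot: [0.996, -0.088, -0.002, 0.0]
contact_force: [0.5, -0.0, 0.8]
opening: 1.0
```

```bash
python3 -m inch '[[0,0,-1,0,88],[0,0,-1,0,88],[0,0,-0.6,0,88],[0,0,-0.3,0,88],[0,0,-0.2,0,88]]' 
python3 -m inch '[[0,0,0,0,60],[0,0,0,0,35],[0,0,0,0,20],[0,0,0,0,20],[0,0,0,0,20]]' 40
python3 -m inch '[[0,0,0,0,20],[0,0,0,0,20],[0,0,0.2,0,20],[0,0,0.5,0,20],[0,0,1,0,20]]' 40
python3 -m inch '[[0,0,1,0,20],[0,0,1,0,20],[0,0,1,0,20],[0,0,0.5,0,20],[0,0,0,0,20]]'
```

```text
clock: 4.25
tool_pos: [0.4771, 0.1332, 0.0265]
eef_rot: [0.996, -0.089, 0.0, -0.0]
contact_force: [-0.1, 0.3, -0.1]
opening: 0.994
clock: 4.75
tool_pos: [0.4772, 0.1327, 0.0266]
eef_rot: [0.996, -0.089, 0.0, -0.0]
contact_force: [0.0, -0.7, 0.2]
opening: 0.568
clock: 5.25
tool_pos: [0.4761, 0.1323, 0.0688]
eef_rot: [0.996, -0.089, -0.001, 0.001]
contact_force: [0.1, 0.0, -0.5]
opening: 0.226
clock: 5.75
tool_pos: [0.4782, 0.1329, 0.1587]
eef_rot: [0.996, -0.089, 0.002, -0.001]
contact_force: [0.0, 0.8, -0.8]
opening: 0.226
```

```bash
python3 - <<'E'
from m import *
s=snap('top'); cv2.imwrite('pics/t2.png',cv2.resize(s['bgr'][120:280,150:350],(800,640))[:600])
print(bar(s,(205,172,238,240)))
E
```

```text
(((0.5223840475082397, 0.1258746236562729), (0.028416337445378304, 0.15691730380058289), 78.92713165283203), np.float64(0.02003496983882891), 146)
```

View pics/t2.png

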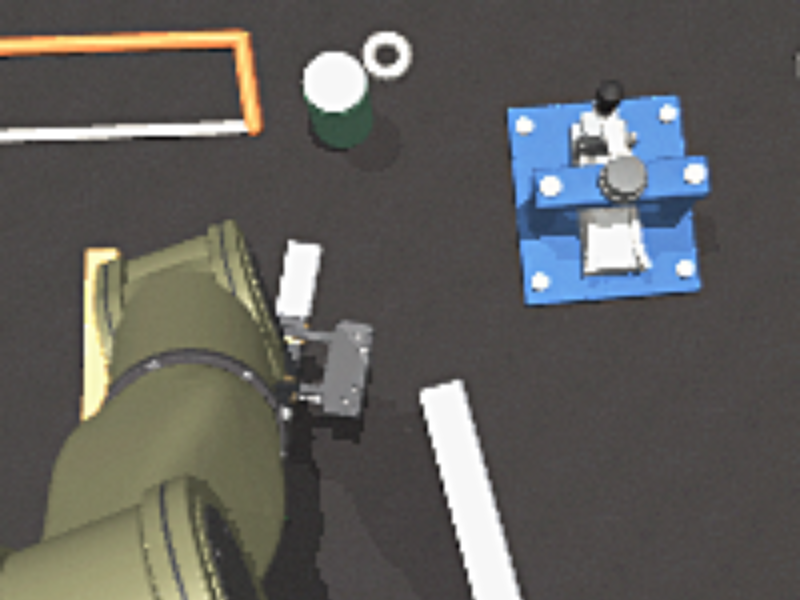

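The picture shows the bar (around (298,280)) still lying on the bench: I lifted before the fingers had closed. Retrying with more closing time.

```bash
python3 -m inch '[[0,0,-0.5,0,60],[0,0,-1,0,60],[0,0,-1,0,60],[0,0,-1,0,60],[0,0,-1,0,60]]' 40 >/dev/null
python3 -m inch '[[0,0,-0.5,0,60],[0,0,-0.25,0,60],[0,0,-0.07,0,60],[0,0,0,0,20],[0,0,0,0,20]]'
python3 -m inch '[[0,0,0,0,20],[0,0,0,0,20],[0,0,0,0,20],[0,0,0,0,20],[0,0,0,0,20]]'
python3 -m inch '[[0,0,0,0,20],[0,0,0.1,0,20],[0,0,0.4,0,20],[0,0,0.8,0,20],[0,0,1,0,20]]'
python3 -m inch '[[0,0,1,0,20],[0,0,1,0,20],[0,0,1,0,20],[0,0,0.5,0,20],[0,0,0,0,20]]'
```

```text
clock: 6.8
tool_pos: [0.4775, 0.1328, 0.024]
eef_rot: [0.996, -0.089, 0.001, -0.0]
contact_force: [0.7, 0.2, -0.4]
opening: 0.523
clock: 7.3
tool_pos: [0.477, 0.1326, 0.0233]
eef_rot: [0.996, -0.089, 0.0, 0.0]
contact_force: [-0.5, 0.3, 0.4]
opening: 0.226
clock: 7.8
tool_pos: [0.4764, 0.1325, 0.0814]
eef_rot: [0.996, -0.089, -0.001, 0.0]
contact_force: [0.8, 0.3, 0.7]
opening: 0.23
clock: 8.3
tool_pos: [0.4781, 0.1329, 0.1705]
eef_rot: [0.996, -0.089, 0.002, -0.001]
contact_force: [-0.2, 0.2, -0.1]
opening: 0.227
```

```bash
python3 - <<'E'
from m import *
t=snap('top');s=snap('scene'); cv2.imwrite('pics/t3.png',np.hstack([cv2.resize(s['bgr'][90:260,200:350],(530,600)),cv2.resize(t['bgr'][165:255,180:220+0],(267,600))]))
print(bar(t,(205,172,238,240)))
E
```

```text
(((0.5223188996315002, 0.12571589648723602), (0.028376497328281403, 0.15693354606628418), 79.0980224609375), np.float64(0.01943907898552899), 145)
```

View pics/t3.png

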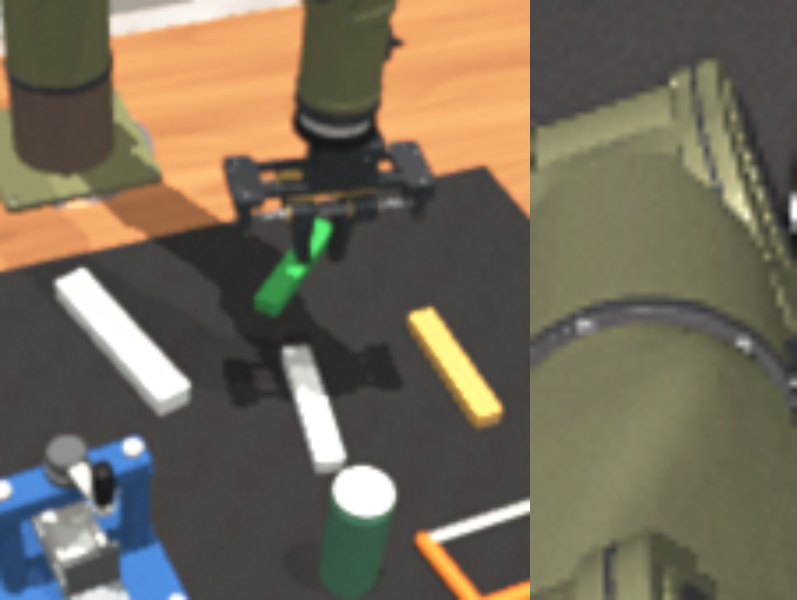

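```bash
python3 - <<'E'
from m import *
s=snap('scene');P=s['P'];st=r.get_state();print(st['tool_pos'],st['opening'])
c=st['tool_pos']; a=np.radians(-10.2);X=np.array([np.cos(a),np.sin(a)]);Y=np.array([-X[1],X[0]])
q=P.reshape(-1,3)-c; l=np.stack([q[:,:2]@X,q[:,:2]@Y,q[:,2]],1)*1e3
m=(abs(l[:,0])<60)&(abs(l[:,1])<120)&(l[:,2]>-100)&(l[:,2]<120)
for z in range(-100,120,10):
    k=m&(l[:,2]>=z)&(l[:,2]<z+10)
    if k.sum(): print(z,k.sum(),l[k][:,:2].min(0).round(),l[k][:,:2].max(0).round(),np.median(l[k][:,:2],0).round())
print(bar(s,(270,180,305,230),90))
E
```

```text
[0.47649537 0.13248025 0.16794586] 0.22687214870089265
0 1 [  8. -14.] [  8. -14.] [  8. -14.]
10 22 [ -9. -25.] [12. 20.] [ 10. -11.]
20 25 [-10. -25.] [12. 23.] [9. 9.]
30 28 [ -9. -27.] [13. 22.] [ 9. -2.]
40 25 [ -7. -28.] [13. 24.] [  9. -14.]
50 30 [-10. -28.] [13. 26.] [ 8. 12.]
60 7 [-11.  16.] [13. 22.] [10. 17.]
70 23 [-29. -86.] [36. 82.] [22. 17.]
80 96 [-27. -87.] [37. 84.] [29. -8.]
90 162 [-27. -87.] [38. 82.] [ 26. -18.]
100 119 [-19. -94.] [37. 92.] [ 21. -24.]
110 439 [-38. -95.] [38. 93.] [ 11. -20.]
(((0.5263330936431885, 0.11967842280864716), (0.029506437480449677, 0.16637541353702545), 79.70797729492188), np.float64(0.018940569923228456), 267)
```

The depth image shows the fingertips about 27 mm higher than the reported pose implies. The tips are 8 mm above the reported TCP instead of 19 below it, and the body starts at 72 instead of 45. So both grasps closed above the bar. I'll descend further, watching the force.

```bash
python3 -m inch '[[0,0,-0.5,0,60],[0,0,-1,0,60],[0,0,-1,0,60],[0,0,-1,0,60],[0,0,-1,0,60]]' 40 >/dev/null
python3 -m inch '[[0,0,-0.8,0,60],[0,0,-0.4,0,60],[0,0,-0.3,0,60],[0,0,0,0,60],[0,0,0,0,60]]'
python3 -m inch '[[0,0,-0.2,0,60],[0,0,-0.2,0,60],[0,0,-0.2,0,60],[0,0,0,0,60],[0,0,0,0,60]]'
python3 - <<'E'
from m import *
s=snap('scene');P=s['P'];c=r.get_state()['tool_pos']
a=np.radians(-10.2);X=np.array([np.cos(a),np.sin(a)]);Y=np.array([-X[1],X[0]])
q=P.reshape(-1,3)-c; l=np.stack([q[:,:2]@X,q[:,:2]@Y,q[:,2]],1)*1e3
m=(abs(l[:,0])<60)&(abs(l[:,1])<120)&(l[:,2]>10)&(l[:,2]<120)
for z in range(0,120,10):
    k=m&(l[:,2]>=z)&(l[:,2]<z+10)
    if k.sum(): print(z,k.sum(),l[k][:,:2].min(0).round(),l[k][:,:2].max(0).round())
E
```

```text
clock: 9.45
tool_pos: [0.4772, 0.1326, 0.0186]
eef_rot: [0.996, -0.089, 0.0, -0.0]
contact_force: [-0.3, 0.7, 0.7]
opening: 0.681
clock: 9.95
tool_pos: [0.4769, 0.1325, 0.0031]
eef_rot: [0.996, -0.089, -0.0, 0.0]
contact_force: [0.3, -0.1, 0.2]
opening: 0.683
10 153 [-34. -45.] [59. 39.]
20 23 [ -5. -46.] [50. 41.]
30 19 [ -8. -47.] [12. 43.]
40 19 [ -1. -47.] [13. 42.]
50 17 [ -4. -49.] [13. 42.]
60 3 [-4. 36.] [12. 39.]
70 17 [ -8. -87.] [33. 81.]
80 81 [-26. -87.] [38. 85.]
90 145 [-25. -93.] [37. 91.]
100 76 [-20. -95.] [36. 88.]
110 370 [-34. -95.] [37. 92.]
```

Reading z=0.003 with no contact confirms the z offset. Going down 6 mm more, then closing.

```bash
python3 -m inch '[[0,0,-0.12,0,60],[0,0,-0.12,0,60],[0,0,0,0,20],[0,0,0,0,20],[0,0,0,0,20]]' 40
python3 -m inch '[[0,0,0,0,20],[0,0,0,0,20],[0,0,0,0,20],[0,0,0,0,20],[0,0,0,0,20]]'
```

```text
clock: 10.5
tool_pos: [0.477, 0.1326, -0.0027]
eef_rot: [0.996, -0.089, 0.0, 0.0]
contact_force: [0.1, -0.2, 0.0]
opening: 0.429
clock: 11.0
tool_pos: [0.4769, 0.1324, -0.0027]
eef_rot: [0.996, -0.089, -0.0, 0.0]
contact_force: [-0.5, -0.8, 0.8]
opening: 0.314
```

```bash
python3 -m inch '[[0,0,0.1,0,20],[0,0,0.5,0,20],[0,0,1,0,20],[0,0,1,0,20],[0,0,1,0,20]]'
python3 -m inch '[[0,0,1,0,20],[0,-0.4,0,0,20],[0,-0.8,0,0.4,20],[-0.3,-1,0,0.5,20],[-0.3,-1,0,0.5,20]]'
python3 -m inch '[[-0.3,-1,0,0.5,20],[-0.3,-1,0,0.56,20],[-0.3,-1,0,0,20],[-0.3,-1,0,0,20],[-0.17,-1,0,0,20]]'
python3 -m inch '[[0,-1,0,0,20],[0,-1,0,0,20],[0,-1,0,0,20],[0,-0.8,0,0,20],[0,-0.39,0,0,20]]'
python3 -m inch '[[0,0,0,0,20],[0,0,0,0,20]]'
python3 - <<'E'
from m import *
print(r.get_state()['tool_pos'],loc(r.get_state()['tool_pos']))
for n in('top','scene'):
    s=snap(n);L=loc(s['P']);st=loc(r.get_state()['tool_pos'])
    m=(L[...,0]>st[0]-.06)&(L[...,0]<st[0]+.15)&(abs(L[...,1])<.03)&(L[...,2]>.08)&(L[...,2]<.135)&(s['pixels'].max(-1)>100)
    q=L[m]; print(n,m.sum(),cv2.minAreaRect(q[:,:2].astype(np.float32)),np.median(q[:,2]), np.polyfit(q[:,0],q[:,2],1))
    if n=='top': cv2.imwrite('pics/t4.png',cv2.resize(s['bgr'][130:250,250:370],(600,600)))
E
```

```text
clock: 11.5
tool_pos: [0.4765, 0.1327, 0.0887]
eef_rot: [0.996, -0.089, -0.0, 0.0]
contact_force: [0.2, 1.0, -3.2]
opening: 0.309
clock: 12.0
tool_pos: [0.4611, 0.0512, 0.1117]
eef_rot: [1.0, -0.015, -0.001, 0.0]
contact_force: [-0.0, 0.1, -3.0]
opening: 0.313
clock: 12.5
tool_pos: [0.4257, -0.0739, 0.1116]
eef_rot: [0.999, 0.04, -0.001, -0.0]
contact_force: [0.1, 0.1, -3.1]
opening: 0.312
clock: 13.0
tool_pos: [0.4264, -0.1797, 0.1116]
eef_rot: [0.999, 0.038, -0.001, 0.0]
contact_force: [0.9, 0.7, -3.2]
opening: 0.311
clock: 13.2
tool_pos: [0.4274, -0.1762, 0.112]
eef_rot: [0.999, 0.04, -0.0, -0.001]
contact_force: [0.3, -0.0, -2.8]
opening: 0.315
[ 0.42738513 -0.17618587  0.11196544] [-0.20015101  0.00116074  0.11196544]
top 123 ((-0.15353849530220032, 0.003963196650147438), (0.027667595073580742, 0.1587429791688919), 89.56529235839844) 0.13217070332449365 [0.00896072 0.13273915]
scene 268 ((-0.1521890014410019, 0.0009712167084217072), (0.03273334354162216, 0.16083091497421265), 87.19886779785156) 0.13312014738342687 [-0.0375892   0.12633726]
```

View pics/t4.png

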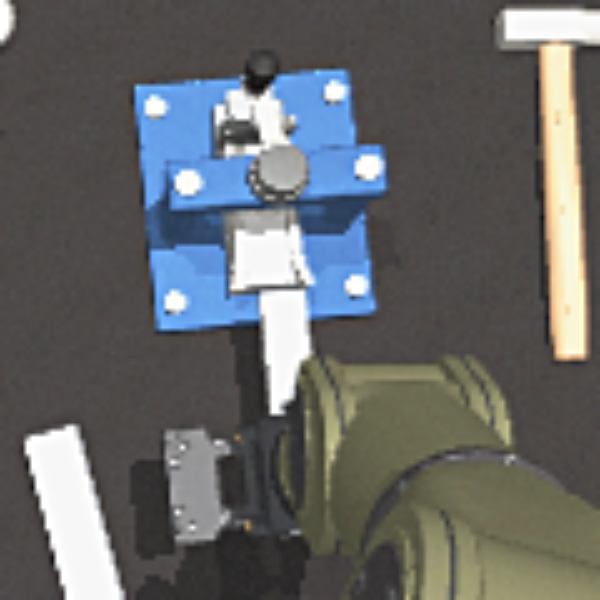

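```bash
cat >> m.py <<'E'
def front(x0,x1,zlo,zhi,thr=150):
    t=r.get_state()['tool_pos'];print('tool loc',loc(t).round(4))
    for n in('top','scene'):
        s=snap(n);L=loc(s['P'])
        m=(L[...,0]>x0)&(L[...,0]<x1)&(abs(L[...,1])<.03)&(L[...,2]>zlo)&(L[...,2]<zhi)&(s['pixels'].max(-1)>thr)
        if m.sum()<8: print(n,m.sum()); continue
        q=L[m]; q=q[abs(q[:,2]-np.median(q[:,2]))<.004]
        h=np.median(q[:,2]);v,u=np.nonzero(m);p=loc(plane(s,u,v,h))
        print(n,len(q),'z',h.round(4),'tilt',np.polyfit(q[:,0],q[:,2],1)[0].round(3),'rect',cv2.minAreaRect(p[:,:2].astype(np.float32)),'yfit',np.polyfit(p[:,0],p[:,1],1).round(4),'xmax',np.percentile(q[:,0],99).round(4))
E
python3 - <<'E'
from m import *
front(-.15,-.06,.125,.14)
front(-.06,-.02,.05,.06)
E
```

```text
tool loc [-0.1998  0.0017  0.1121]
top 135 z 0.1331 tilt -0.002 rect ((-0.1109655499458313, 0.004148454405367374), (0.02768065594136715, 0.07300447672605515), 89.45413970947266) yfit [-0.1213 -0.0072] xmax -0.0751
scene 157 z 0.1333 tilt -0.009 rect ((-0.10875072330236435, -0.0009391419589519501), (0.08582853525876999, 0.02982117421925068), 0.16656632721424103) yfit [-0.0214 -0.0029] xmax -0.0732
tool loc [-0.1997  0.0014  0.1122]
top 88 z 0.0543 tilt 0.005 rect ((-0.037854716181755066, -0.0004086103290319443), (0.04960542917251587, 0.03583988919854164), 84.9271240234375) yfit [-0.159  -0.0068] xmax -0.0204
scene 7
```

```bash
python3 - <<'E'
from m import *
for n in('scene','top'):
    s=snap(n);L=loc(s['P']);hsv=cv2.cvtColor(s['bgr'],cv2.COLOR_BGR2HSV)
    blue=(hsv[...,0]>100)&(hsv[...,0]<125)&(hsv[...,1]>100)&(abs(L[...,0])<.14)&(abs(L[...,1])<.1)
    bolt=(abs(L[...,0])<.14)&(abs(L[...,1])<.1)
    m=blue&(L[...,2]>.136)&(L[...,2]<.15);q=L[m];print(n,'bridge',m.sum(),cv2.minAreaRect(q[:,:2].astype(np.float32)))
    m=blue&(L[...,2]>.008)&(L[...,2]<.02);q=L[m];print('base',m.sum(),cv2.minAreaRect(q[:,:2].astype(np.float32)))
    m=(abs(L[...,0]-.05)<.01)&(abs(L[...,1])<.035)&(L[...,2]>.082)&(L[...,2]<.092);q=L[m];print('stop',m.sum(),cv2.minAreaRect(q[:,:2].astype(np.float32)))
E
```

```text
scene bridge 259 ((0.0016459804028272629, -0.005062714219093323), (0.03648785129189491, 0.1453494280576706), 0.5469735860824585)
base 1170 ((0.0157041996717453, -0.004543669521808624), (0.16085167229175568, 0.1853359490633011), 89.55929565429688)
stop 54 ((0.050319768488407135, -0.0042005497962236404), (0.04906807839870453, 0.012417398393154144), 88.0934829711914)
top bridge 283 ((0.0003230143338441849, 0.00034321099519729614), (0.03420728072524071, 0.14409102499485016), 0.10054928064346313)
base 1003 ((0.013110816478729248, -0.000666402280330658), (0.1845282018184662, 0.16016994416713715), 0.0279547031968832)
stop 26 ((0.04959389939904213, -0.000857081264257431), (0.009518870152533054, 0.046162549406290054), 0.6077316999435425)
```

Both cameras agree once referred to the clamp: the bar sits 4 mm off in local y and 0.45° off in yaw. The two cameras are shifted about 5 mm against each other, with the robot frame midway. Correcting, lowering and entering the mouth.

```bash
python3 -m inch '[[0,-0.08,-0.3,0.08,20],[0,-0.08,-0.6,0,20],[0,0,-0.7,0,20],[0,0,-0.4,0,20],[0,0,-0.24,0,20]]'
python3 -m inch '[[0,0,0,0,20],[0.2,0.016,0,0,20],[0.4,0.032,0,0,20],[0.4,0.032,0,0,20],[0.2,0.016,0,0,20]]'
python3 -m inch '[[0,0,0,0,20],[0,0,0,0,20]]'
python3 - <<'E'
from m import *
front(-.11,-.065,.065,.09)
E
```

```text
clock: 14.1
tool_pos: [0.4273, -0.181, 0.0552]
eef_rot: [0.999, 0.044, -0.001, -0.0]
contact_force: [0.2, -0.3, -3.4]
opening: 0.313
clock: 14.6
tool_pos: [0.4604, -0.1786, 0.0568]
eef_rot: [0.999, 0.044, 0.002, 0.0]
contact_force: [-1.3, 0.1, -2.4]
opening: 0.313
clock: 14.8
tool_pos: [0.4575, -0.1788, 0.0563]
eef_rot: [0.999, 0.044, -0.0, 0.0]
contact_force: [0.2, 0.4, -2.9]
opening: 0.315
tool loc [-0.1703 -0.0038  0.0563]
top 68 z 0.0779 tilt 0.004 rect ((-0.08760165423154831, 0.0002867039293050766), (0.027663812041282654, 0.04180828854441643), 84.91414642333984) yfit [-0.2026 -0.0145] xmax -0.0658
scene 70 z 0.0779 tilt -0.004 rect ((-0.0873386338353157, -0.009187985211610794), (0.026693983003497124, 0.04767134040594101), 71.27558135986328) yfit [-0.2034 -0.0262] xmax -0.0676
```

```bash
python3 -m inch '[[0,0.05,-0.065,0,20],[0.2,0.016,0,0,20],[0.3,0.024,0,0,20],[0.3,0.024,0,0,20],[0.3,0.024,0,0,20]]'
python3 -m inch '[[0.3,0.024,0,0,20],[0.3,0.024,0,0,20],[0.3,0.024,0,0,20],[0.3,0.024,0,0,20],[0.3,0.024,0,0,20]]'
python3 -m inch '[[0.3,0.024,0,0,20],[0.2,0.016,0,0,20],[0.1,0.008,0,0,20],[0,0,0,0,20],[0,0,0,0,20]]'
python3 - <<'E'
from m import *
front(-.11,-.065,.06,.09)
E
```

```text
clock: 15.4
tool_pos: [0.4864, -0.1752, 0.0547]
eef_rot: [0.999, 0.044, 0.0, 0.0]
contact_force: [-0.1, 0.1, -4.6]
opening: 0.315
clock: 15.9
tool_pos: [0.5233, -0.1722, 0.0546]
eef_rot: [0.999, 0.044, -0.0, 0.0]
contact_force: [0.3, 0.8, -3.1]
opening: 0.315
clock: 16.4
tool_pos: [0.5372, -0.1712, 0.0545]
eef_rot: [0.999, 0.044, -0.0, 0.0]
contact_force: [-0.7, -0.0, -3.3]
opening: 0.313
tool loc [-0.0902 -0.0025  0.0545]
top 0
scene 50 z 0.0763 tilt -0.031 rect ((-0.08678022027015686, -0.004288509488105774), (0.01672448217868805, 0.04723557084798813), 70.93841552734375) yfit [-0.3395 -0.0347] xmax -0.0684
```

```bash
python3 -m inch '[[0,0,-0.03,0,20],[0,0,-0.03,0,20],[0,0,-0.02,0,20],[0,0,0,0,20],[0,0,0,0,20]]' 
python3 -m inch '[[0.05,0.004,0,0,20],[0.08,0.006,0,0,20],[0.08,0.006,0,0,20],[0.04,0.003,0,0,20],[0,0,0,0,20]]' 10
python3 -m inch '[[0.04,0.003,0,0,20],[0.04,0.003,0,0,20],[0,0,0,0,20]]' 
python3 -m inch '[[0.04,0.003,0,0,20],[0.04,0.003,0,0,20],[0,0,0,0,20]]' 
```

```text
clock: 17.0
tool_pos: [0.5377, -0.1711, 0.0526]
eef_rot: [0.999, 0.044, -0.0, 0.0]
contact_force: [0.5, -1.2, -2.6]
opening: 0.318
clock: 17.5
tool_pos: [0.5445, -0.1705, 0.0527]
eef_rot: [0.999, 0.044, 0.0, 0.0]
contact_force: [0.2, -0.8, -2.9]
opening: 0.316
clock: 17.8
tool_pos: [0.5461, -0.1705, 0.0526]
eef_rot: [0.999, 0.044, 0.0, 0.0]
contact_force: [-0.1, -0.1, -2.1]
opening: 0.315
clock: 18.1
tool_pos: [0.5474, -0.1704, 0.0525]
eef_rot: [0.999, 0.044, -0.001, 0.0]
contact_force: [-1.2, -1.2, -1.7]
opening: 0.316
```

```bash
python3 -m inch '[[0,0,-0.04,0,20],[0.04,0.003,0,0,20],[0.04,0.003,0,0,20],[0,0,0,0,20]]' 
python3 -m inch '[[0.04,0.003,0,0,20],[0.04,0.003,0,0,20],[0,0,0,0,20]]' 
python3 -m inch '[[0.04,0.003,0,0,20],[0.04,0.003,0,0,20],[0,0,0,0,20]]' 
```

```text
clock: 18.5
tool_pos: [0.5475, -0.1704, 0.0514]
eef_rot: [0.999, 0.044, -0.002, -0.0]
contact_force: [-5.1, 0.0, 2.3]
opening: 0.319
clock: 18.8
tool_pos: [0.5475, -0.1704, 0.0512]
eef_rot: [0.999, 0.043, -0.004, -0.0]
contact_force: [-9.0, 0.4, 3.5]
opening: 0.318
clock: 19.1
tool_pos: [0.5476, -0.1704, 0.0509]
eef_rot: [0.999, 0.043, -0.006, -0.0]
contact_force: [-12.5, 0.6, 6.2]
opening: 0.315
```

Home at the stop (stalled at local x = -0.080, 12.5 N). Relieving, releasing, and rising.

```bash
python3 -m inch '[[-0.12,-0.01,0.03,0,20],[-0.04,0,0.03,0,20],[0,0,0,0,45],[0,0,0,0,45],[0,0,0,0,45]]' 
python3 -m inch '[[0,0,0,0,45],[0,0,0.1,0,45],[-0.3,0,0.5,0,45],[-0.5,0,0.7,0,45],[-0.6,0,0.9,0,45]]' 
python3 -m inch '[[-0.6,0,1,0,45],[-0.5,0,1,0,45],[-0.5,0,1,0,45],[0,0,1,0,45],[0,0,1,0,45]]' 
python3 - <<'E'
from m import *
s=snap('scene');t=snap('top');cv2.imwrite('pics/t5.png',np.hstack([cv2.resize(s['bgr'][200:290,180:265],(400,424)),cv2.resize(t['bgr'][130:214,262:342],(400,424))]))
front(-.125,-.03,.06,.09)
for n,s in(('top',t),('scene',s)):
    L=loc(s['P']);hsv=cv2.cvtColor(s['bgr'],cv2.COLOR_BGR2HSV)
    m=(abs(L[...,0])<.1)&(abs(L[...,1])<.1)&(L[...,2]>.195)&(L[...,2]<.225)&(hsv[...,2]<90);print(n,'knob',m.sum(),L[m].mean(0))
E
```

```text
clock: 19.6
tool_pos: [0.552, -0.1699, 0.0537]
eef_rot: [0.999, 0.044, 0.002, 0.0]
contact_force: [-0.3, -0.3, -0.2]
opening: 0.511
clock: 20.1
tool_pos: [0.5141, -0.1699, 0.1089]
eef_rot: [0.999, 0.044, -0.0, -0.0]
contact_force: [0.4, 0.1, -0.0]
opening: 0.512
clock: 20.6
tool_pos: [0.4738, -0.1702, 0.2351]
eef_rot: [0.999, 0.044, 0.0, 0.0]
contact_force: [1.0, -0.0, 0.2]
opening: 0.507
tool loc [-0.1508  0.0028  0.2368]
top 91 z 0.0737 tilt -0.007 rect ((-0.057066909968853, 0.00017514638602733612), (0.048857443034648895, 0.052776604890823364), 84.92495727539062) yfit [-0.0803 -0.0022] xmax -0.0307
scene 69 z 0.0735 tilt -0.021 rect ((-0.09113320708274841, -0.005194593220949173), (0.02756274864077568, 0.044011130928993225), 88.96707153320312) yfit [-0.2067 -0.0261] xmax -0.0711
top knob 32 [0.05782556 0.01144648 0.20994035]
scene knob 44 [0.06562768 0.00463688 0.20788016]
```

View pics/t5.png

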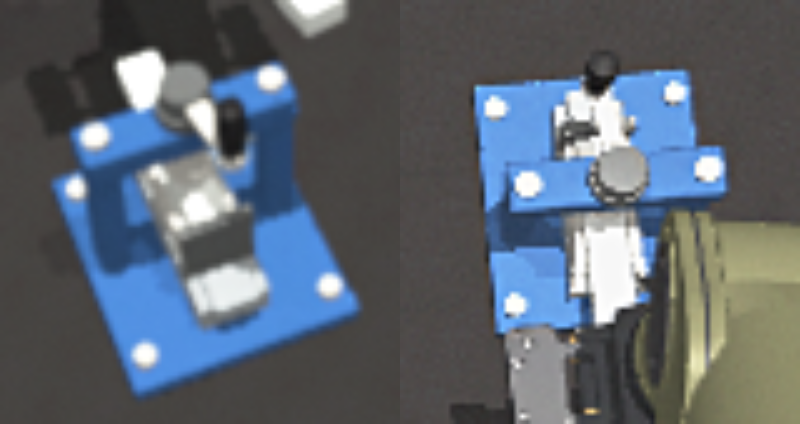

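The picture shows the bar in the rails with its end at the stop. Top height 0.0736 means it is flat on the plate, and y is about 0. The knob is at 11° in the clamp frame, r = 59 mm (must be 60). Moving over the knob.

```bash
python3 -m inch '[[0.6,0,0.1,0,60],[1,0.1,0,0,60],[1,0.15,0,0,60],[1,0.15,0,0,60],[1,0.15,0,0,60]]' 30 >/dev/null
python3 -m inch '[[1,0.15,0,0,60],[1,0.15,0,0,60],[1,0.03,0,0,60],[0.6,0,0,0,60],[0.25,0,0,0,60]]'
python3 -m inch '[[0,0,0,0,60],[0,0,0,0,60]]'
python3 - <<'E'
from m import *
st=r.get_state();print(st['tool_pos'])
t=snap('scene');P=t['P'];c=st['tool_pos']
a=np.radians(5.);X=np.array([np.cos(a),np.sin(a)]);Y=np.array([-X[1],X[0]])
q=P.reshape(-1,3)-c; l=np.stack([q[:,:2]@X,q[:,:2]@Y,q[:,2]],1)*1e3
for z in range(-40,80,10):
    k=(abs(l[:,0])<60)&(abs(l[:,1])<120)&(l[:,2]>=z)&(l[:,2]<z+10)
    if k.sum(): print(z,k.sum(),l[k][:,:2].min(0).round(),l[k][:,:2].max(0).round())
hsv=cv2.cvtColor(t['bgr'],cv2.COLOR_BGR2HSV);L=loc(P)
m=((hsv[...,0]<8)|(hsv[...,0]>172))&(hsv[...,1]>130)&(abs(L[...,0]-.08)<.05)&(abs(L[...,1])<.04);print('red',m.sum(),L[m].mean(0) if m.sum() else '')
cv2.imwrite('pics/t6.png',cv2.resize(t['bgr'][190:290,170:280],(660,600)))
E
```

```text
clock: 21.8
tool_pos: [0.6864, -0.1475, 0.2335]
eef_rot: [0.999, 0.044, -0.001, -0.0]
contact_force: [-1.0, -0.5, -0.4]
opening: 0.679
clock: 22.0
tool_pos: [0.6851, -0.1483, 0.2349]
eef_rot: [0.999, 0.044, -0.001, 0.0]
contact_force: [-0.9, -0.5, 0.4]
opening: 0.679
[ 0.68505365 -0.14830563  0.23488286]
-40 18 [  2. -13.] [13.  3.]
-30 37 [ -6. -13.] [11.  6.]
-20 1 [ 5. -4.] [ 5. -4.]
0 2 [ -9. -36.] [ 9. 30.]
10 26 [-10. -45.] [12. 43.]
20 36 [-10. -46.] [12. 43.]
30 33 [ -4. -46.] [12. 42.]
40 29 [ -2. -47.] [14. 45.]
50 25 [-12. -40.] [12. 45.]
60 7 [-9. 36.] [12. 42.]
70 27 [ -3. -86.] [35. 83.]
red 0
```

View pics/t6.png

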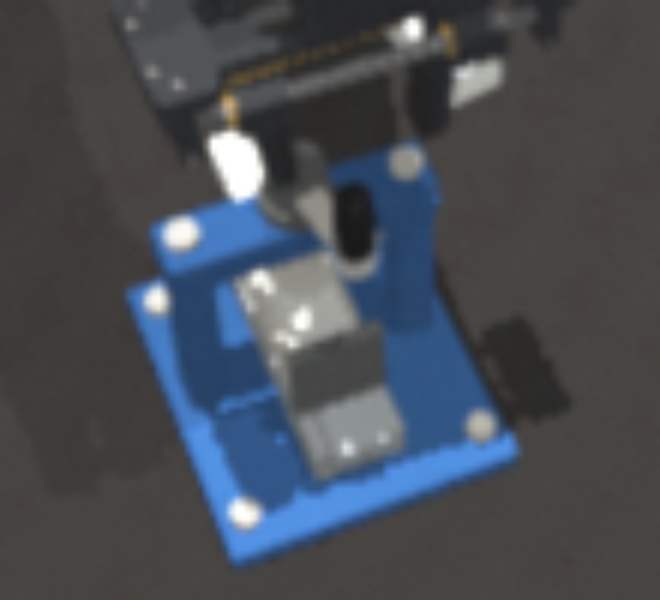

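The view shows the knob centred between the fingers, about 2 mm off in y. No red is visible yet, so the tab is in. Descending and gripping.

```bash
python3 -m inch '[[0,-0.06,-0.4,0,60],[0,0,-0.8,0,60],[0,0,-0.8,0,60],[0,0,-0.4,0,60],[0,0,-0.2,0,60]]' 30
python3 -m inch '[[0,0,0,0,30],[0,0,0,0,15],[0,0,0,0,12],[0,0,0,0,12],[0,0,0,0,12]]' 30
python3 -m inch '[[0,0,0,0,12],[0,0,0,0,12],[0,0,0,0,12]]' 
python3 -c "
import numpy as np
t=np.radians(15.2-15*np.arange(0,30)); p=60*np.c_[np.cos(t),np.sin(t)]/25
for k,d in enumerate(np.diff(p,axis=0)[:24].round(2)): print(k,d)"
```

```text
clock: 22.55
tool_pos: [0.6852, -0.1498, 0.1693]
eef_rot: [0.999, 0.044, -0.001, -0.0]
contact_force: [1.0, -0.6, -0.5]
opening: 0.678
clock: 23.05
tool_pos: [0.6865, -0.1497, 0.1711]
eef_rot: [0.999, 0.044, 0.0, 0.0]
contact_force: [0.5, 0.2, 0.3]
opening: 0.252
clock: 23.35
tool_pos: [0.6865, -0.1501, 0.1711]
eef_rot: [0.999, 0.044, 0.0, 0.0]
contact_force: [-0.3, -1.6, 2.5]
opening: 0.224
0 [ 0.08 -0.62]
1 [-0.08 -0.62]
2 [-0.24 -0.58]
3 [-0.38 -0.5 ]
4 [-0.5  -0.38]
5 [-0.58 -0.24]
6 [-0.62 -0.08]
7 [-0.62  0.08]
8 [-0.58  0.24]
9 [-0.5   0.38]
10 [-0.38  0.5 ]
11 [-0.24  0.58]
12 [-0.08  0.62]
13 [0.08 0.62]
14 [0.24 0.58]
15 [0.38 0.5 ]
16 [0.5  0.38]
17 [0.58 0.24]
18 [0.62 0.08]
19 [ 0.62 -0.08]
20 [ 0.58 -0.24]
21 [ 0.5  -0.38]
22 [ 0.38 -0.5 ]
23 [ 0.24 -0.58]
```

```bash
python3 -m inch '[[0.05,-0.62,0,0,12],[-0.1,-0.62,0,0,12],[0,0,0,0,12]]' 
python3 -m inch '[[-0.26,-0.57,0,0,12],[-0.39,-0.49,0,0,12],[-0.5,-0.37,0,0,12],[0,0,0,0,12]]' 
```

```text
clock: 23.65
tool_pos: [0.6854, -0.1837, 0.1711]
eef_rot: [0.999, 0.043, 0.001, 0.001]
contact_force: [1.3, -2.6, 2.9]
opening: 0.224
clock: 24.05
tool_pos: [0.654, -0.2192, 0.171]
eef_rot: [0.999, 0.043, -0.002, 0.001]
contact_force: [-3.6, -4.4, 4.1]
opening: 0.221
```

```bash
cat > ck.py <<'E'
from m import *
st=r.get_state();d=st['tool_pos'][:2]-[.6272,-.164];th=np.degrees(np.arctan2(d[1],d[0]));f=st['contact_force'][:2];e=d/np.hypot(*d)
print('r',np.hypot(*d).round(4),'ang',th.round(1),'f_rad',(f@e).round(1),'f_cw',(f@[e[1],-e[0]]).round(1),'fz',st['contact_force'][2].round(1))
t=snap('scene');hsv=cv2.cvtColor(t['bgr'],cv2.COLOR_BGR2HSV);L=loc(t['P'])
m=((hsv[...,0]<8)|(hsv[...,0]>172))&(hsv[...,1]>110)&(abs(L[...,0]-.08)<.05)&(abs(L[...,1])<.05);print('red',m.sum(),L[m].mean(0) if m.sum() else '')
E
python3 -m inch '[[-0.59,-0.22,0,0,12],[-0.62,-0.06,0,0,12],[-0.62,0.1,0,0,12],[-0.57,0.26,0,0,12],[0,0,0,0,12]]';python3 ck.py 
python3 -m inch '[[-0.49,0.39,0,0,12],[-0.37,0.5,0,0,12],[-0.22,0.59,0,0,12],[-0.06,0.62,0,0,12],[0,0,0,0,12]]';python3 ck.py 
```

```text
clock: 24.55
tool_pos: [0.5932, -0.2136, 0.1709]
eef_rot: [0.999, 0.044, -0.003, -0.0]
contact_force: [-5.8, 0.4, 7.4]
opening: 0.225
r 0.0601 ang -124.4 f_rad 3.0 f_cw 5.0 fz 7.4
red 0 
clock: 25.1
tool_pos: [0.5687, -0.1576, 0.171]
eef_rot: [0.999, 0.046, 0.001, -0.002]
contact_force: [0.9, 4.8, 4.5]
opening: 0.227
r 0.0588 ang 173.8 f_rad -0.3 f_cw 4.9 fz 4.5
red 0
```

```bash
python3 -m inch '[[0.1,0.62,0,0,12],[0.26,0.57,0,0,12],[0,0,0,0,12]]' >/dev/null;python3 ck.py 
python3 -m inch '[[0.39,0.49,0,0,12],[0.51,0.37,0,0,12],[0,0,0,0,12]]'>/dev/null;python3 ck.py 
```

```text
r 0.0586 ang 145.4 f_rad -1.3 f_cw 4.6 fz 1.9
red 0 
r 0.0587 ang 115.9 f_rad -2.2 f_cw 4.9 fz 4.1
red 0
```

```bash
python3 -m inch '[[0.59,0.22,0,0,12],[0.62,0.06,0,0,12],[0,0,0,0,12]]' >/dev/null;python3 ck.py
```

```text
r 0.0592 ang 85.8 f_rad -0.2 f_cw 5.1 fz 5.1
red 0
```

```bash
python3 -m inch '[[0.62,-0.1,0,0,12],[0.57,-0.26,0,0,12],[0,0,0,0,12]]' >/dev/null;python3 ck.py
python3 - <<'E'
from m import *
t=snap('scene');cv2.imwrite('pics/t7.png',cv2.resize(t['bgr'][200:290,185:265],(533,600),interpolation=cv2.INTER_CUBIC))
b=t['pixels'][200:290,185:265].astype(int);k=(b[...,0]-b[...,1:].max(-1));print(k.max(),np.unravel_index(k.argmax(),k.shape),(k>25).sum())
E
```

```text
r 0.0599 ang 56.1 f_rad 1.3 f_cw 5.0 fz 4.7
red 0 
33 (np.int64(10), np.int64(41)) 5
```

View pics/t7.png

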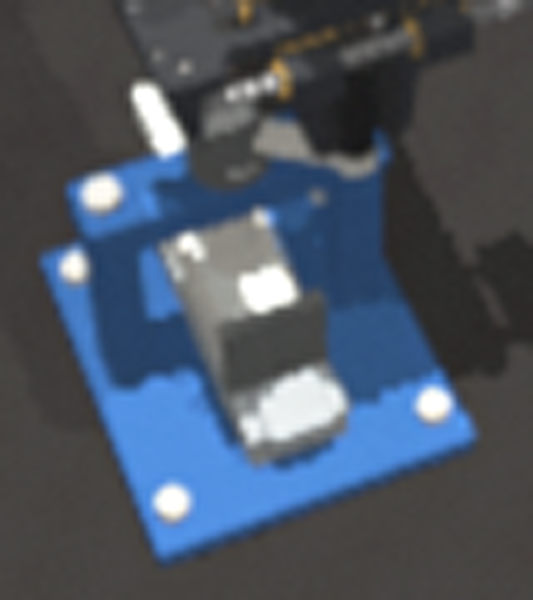

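No red yet at the anvil's far end (around (300,450) in the crop), and the crank arm follows the gripper. Continuing in 30° steps with a check after each.

```bash
cat >> ck.py <<'E'
b=t['pixels'][235:290,185:275].astype(int);k=(b[...,0]-b[...,1:].max(-1));print('redness',k.max(),(k>25).sum())
E
python3 -m inch '[[0.49,-0.39,0,0,12],[0.37,-0.5,0,0,12],[0,0,0,0,12]]' >/dev/null;python3 ck.py
```

```text
r 0.0606 ang 27.1 f_rad 2.9 f_cw 4.1 fz 5.1
red 0 
redness 7 0
```

```bash
python3 -m inch '[[0.22,-0.59,0,0,12],[0.06,-0.62,0,0,12],[0,0,0,0,12]]' >/dev/null;python3 ck.py
```

```text
r 0.0611 ang -2.2 f_rad 5.1 f_cw 0.7 fz 4.5
red 0 
redness 7 0
```

```bash
python3 -m inch '[[-0.1,-0.62,0,0,12],[-0.26,-0.57,0,0,12],[0,0,0,0,12]]' >/dev/null;python3 ck.py
```

```text
r 0.0614 ang -32.8 f_rad 5.4 f_cw -0.8 fz 3.8
red 33 [ 0.09137404 -0.00399609  0.03283594]
redness 192 43
```

Tab out, caught within the last 30° (under the 0.75 rad margin). Stopping, releasing, and rising straight up.

```bash
python3 -m inch '[[0,0,0,0,25],[0,0,0,0,35],[0,0,0,0,45],[0,0,0,0,50],[0,0,0,0,50]]'
python3 -m inch '[[0,0,0.2,0,50],[0,0,0.6,0,50],[0,0,1,0,50],[0,0,1,0,50],[0,0,1,0,50]]'
python3 -m inch '[[-1,0,0.5,0,50],[-1,0,0,0,50],[-1,0,0,0,50],[-1,0,0,0,50],[-1,0,0,0,50]]'
python3 -m inch '[[-1,0,0,0,50],[-0.5,0,0,0,50],[0,0,0,0,50],[0,0,0,0,50],[0,0,0,0,50]]'
python3 ck.py
python3 - <<'E'
from m import *
front(-.125,-.065,.06,.09)
t=snap('scene');s=snap('top');cv2.imwrite('pics/t8.png',np.hstack([cv2.resize(t['bgr'][150:290,185:335],(500,466)),cv2.resize(s['bgr'][130:214,262:316],(300,466))]))
L=loc(s['P']);m=(abs(L[...,0])<.1)&(abs(L[...,1])<.1)&(L[...,2]>.195)&(L[...,2]<.225);k=L[m].mean(0);print('knob',m.sum(),k,np.degrees(np.arctan2(k[1],k[0])))
print('brass',bar(s,(165,175,185,235)))
E
```

```text
clock: 28.15
tool_pos: [0.6782, -0.1944, 0.1702]
eef_rot: [0.999, 0.044, -0.001, -0.0]
contact_force: [0.1, -0.4, 0.5]
opening: 0.57
clock: 28.65
tool_pos: [0.679, -0.1949, 0.2682]
eef_rot: [0.999, 0.044, 0.001, 0.0]
contact_force: [-0.1, -0.6, 0.5]
opening: 0.57
clock: 29.15
tool_pos: [0.5531, -0.1949, 0.2797]
eef_rot: [0.999, 0.044, 0.001, 0.0]
contact_force: [-0.8, -0.3, -0.9]
opening: 0.569
clock: 29.65
tool_pos: [0.5176, -0.1947, 0.2787]
eef_rot: [0.999, 0.044, 0.001, 0.0]
contact_force: [0.2, 0.6, -0.2]
opening: 0.57
r 0.1138 ang -164.3 f_rad -0.4 f_cw 0.5 fz -0.2
red 30 [ 0.09216564 -0.00506976  0.03392769]
redness 191 43
tool loc [-0.1118 -0.0244  0.2784]
top 10 z 0.0713 tilt 0.04 rect ((-0.09057125449180603, -0.003501787781715393), (0.006924149580299854, 0.04899873957037926), 83.90161895751953) yfit [-0.0966 -0.0116] xmax -0.0661
scene 64 z 0.0703 tilt 0.025 rect ((-0.09238003939390182, -0.004353065975010395), (0.026528868824243546, 0.04244475066661835), 86.8813247680664) yfit [-0.2349 -0.0282] xmax -0.0724
knob 39 [ 0.04674652 -0.03516717  0.21060697] -36.953956687863545
brass (((0.5165496468544006, 0.2931346893310547), (0.02976898103952408, 0.1588439643383026), 89.96345520019531), np.float64(0.019640724665533238), 361)
```

View pics/t8.png

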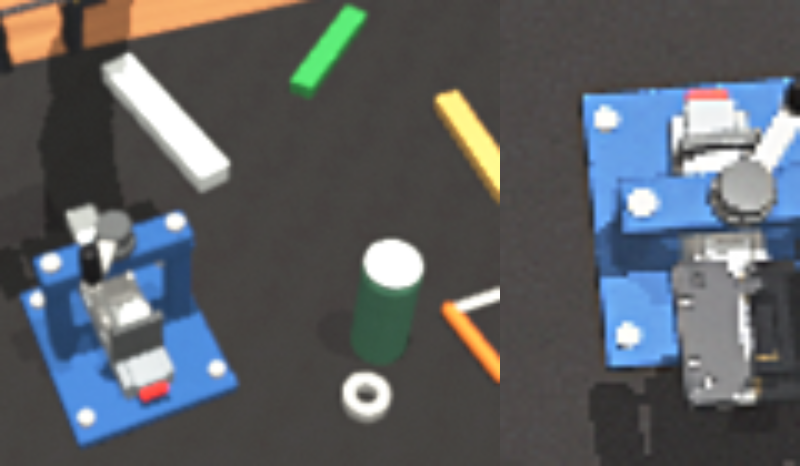

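The picture shows the red tab out at (153,391), the knob released, and the gripper clear. The bar top has sunk about 3.2 mm, which is roughly 64 N, and its end is where it was. Handing in.

```bash
python3 -c "
from plant import r
print(r.finish_job())"
```

```text
the job is handed in; nothing more can be done
None
```

The aluminium bar is in the clamp, home against the stop, and the red tab is out. I turned the crank about 1.13 turns clockwise, let go, and handed the job in at about 30 s of the 72 s allowed. No verdict is reported.

**Last checks**
- **Tab:** it is clearly out in both camera views. It sprang out during the last 30° step, so the overrun was at most 0.52 rad of the 0.75 allowed.
- **Clamping force:** the bar's top sank about 3.2 mm after clamping, which suggests roughly 64 N. That is a camera estimate only.
- **Bar position:** its outer end did not shift during clamping, and it lies about mid-rail. The push against the stop read 12.5 N at the wrist.
- **Bar tilt:** the camera fits gave 0.025 (scene) and 0.04 rad (top), the latter from only 10 pixels. Both are under the 0.06 limit, but too noisy to be a firm check.
- **Other things:** the brass bar measures exactly where it was. I did not measure the other bystanders. The can and collar and the visible end of the hacksaw look untouched in the last view, and the arm worked away from the rest.
- **Robot:** the gripper is clear of everything.

**What failed or disagreed**
- The first two grasps closed on air. In the first I also lifted before the fingers had shut.
- The cause was the reported tool height, which read about 27 mm too low against the camera depth. I corrected for this from then on.
- The two cameras disagreed by about 5 mm sideways, so I measured the bar relative to the clamp in each view.

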